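# Seat the filter cell in the fume-extractor box

## Task

The round filter cell in the fume-extractor box is standing high on its lugs. Lever the clear hinged cover open with the flat pry blade (not with the fingers) until it stays open past upright, and lay the blade back down on the bench. Then, without lifting the cell out, press it only lightly and gently turn it clockwise (seen from above) until it drops fully home in its keyed seat, leave the cover open, and leave everything else on the bench where it is.

Things in the scene. Friction and masses are not known exactly. Their poses are not given: they have to be found in the camera images.
- filter_box: Grey sheet-metal box, fixed, 140 x 140 mm, 74 mm high, walls 5 mm. Origin: centre of its underside, on the bench; x points to the hinge side (away from the robot). Inside, a seat plate (top 20 mm up) has three square pockets, each at a different radius, within a round guide wall (inner radius 47.5 mm, top 40 mm up) that keeps the cell centred on the origin's axis.
- cover_hinge (a point): Point on the cover's hinge line, middle of the box's far top edge, 70 mm along x and 74.5 mm up from the box's origin. The hinge line runs along the box's y.
- pry_notch (a point): Centre of the pry notch, at the outside of the box's near (-x) wall, just under the closed cover: 50 mm wide, 10 mm high (64 to 74.5 mm above the bench). Axes as the box's. The blade goes in level along the box's +x, 15 to 20 mm deep; the cell stays 22 mm or more from the wall's outside at that height.
- cover (a joint): Angle of the clear hinged cover (140 x 140 x 5 mm, 120 g, grey rim): 0 closed, flat on the box; grows as it opens, 1.57 upright, stop at 1.95. Loose hinge: it falls shut if left below about 1.57 and falls open beyond. Its edge is flush with the walls: only the notch gives a hold.
- cover_edge (a point): Middle of the cover's free (near) edge, 140 mm from the hinge line, mid-thickness.
- filter_cell: Black round cell, 92 mm diameter, 140-280 g, loose. Origin: on its axis at the feet of its three 10 mm lugs; disc from 10 to 32 mm; on top a metal grip bar along x, 64 mm long, 12 wide, 32 to 48 mm up; short crossbar at its +x end. Starts 20 mm above the box's underside, 0.45 to 2.0 rad counter-clockwise of home. Home: crossbar towards the hinge (x = box x), origin 10 mm above the underside.
- pry_blade: Flat pry tool lying on the bench beside two other tools, about 70 g: black square-section handle 90 mm long, 18 x 18 mm, and a flat steel blade 22 mm wide, 3 mm thick. Origin: middle of the handle, on its underside; x points along the tool to the blade, whose tip is 100 mm from the origin and whose mid-thickness is 9 mm above the underside.
- blade_tip (a point): Middle of the blade's tip (mid-thickness), 100 mm along x and 9 mm up from the pry tool's origin.
- screwdriver: Bystander: screwdriver with a black handle and round shaft, 180 mm, lying on the bench; leave alone.
- brush: Bystander: brush with wooden handle, 180 mm, lying on the bench; leave alone.
- spray_can: Bystander: red spray can, 60 mm diameter, 170 mm high; leave alone.
- screw_jar: Bystander: clear jar, 54 mm diameter, 65 mm high; leave alone.
- actuator: Bystander: black actuator housing with an aluminium boss, about 55 x 110 x 62 mm; leave alone.
- mouse: Bystander: black computer mouse, 100 x 58 x 32 mm; leave alone.
Things that resemble listed ones, but are neither listed nor needed, are in the scene too. Leave any brown or orange look-alike of the pry_blade alone.

How it is judged (in metres and radians):
On the way, in this order (a step that is already met when the one before it is completed fails the run):
1. the blade's tip is in under the cover and has lifted it (value of joint cover between 0.15 and 1.3 rad and distance between blade_tip and cover_edge below 0.075 m), for 0.1 s.
2. the cover stays open past upright (value of joint cover above 1.6 rad), for 0.2 s.
3. the blade is laid down on the bench (height (world z) of pry_blade below 0.02 m and height (world z) of blade_tip below 0.03 m and contact force between the fingers and pry_blade below 0.1 N), for 0.2 s.
4. the filter cell has dropped home in its keyed seat (z of filter_cell in the frame of filter_box below 0.0125 m and angle between the x axis of filter_cell and the x axis of filter_box, either way round below 0.12 rad), for 0.2 s.
At the end, for the whole second after the job is handed in: Cell home in the box: origin under 12.5 mm above the box's underside, within 5 mm of its axis and 0.12 rad of home, tilt under 0.05 rad, at rest; cover open beyond 1.6 rad; pry blade at rest on the bench (origin below 20 mm, tip below 30 mm) (all of step 4 and angle between filter_cell's own z axis and vertical below 0.05 rad and horizontal distance between filter_cell and filter_box below 0.005 m and linear speed of each of filter_cell, pry_blade below 0.02 m/s and value of joint cover above 1.6 rad and height (world z) of pry_blade below 0.02 m and height (world z) of blade_tip below 0.03 m); the robot touches nothing.
It fails at once if the cell is lifted out of its seat (origin more than 32 mm above the box's underside) (z of filter_cell in the frame of filter_box above 0.032 m).
It fails at once if the cell is forced hard (over 80 N) against the box (contact force between filter_cell and filter_box above 80 N).
It fails at once if the fingers open the cover instead of the blade (over 3 N while it is under 1.3 rad) (contact force between the fingers and cover above 3 N and value of joint cover below 1.3 rad).
It fails at once if a bystander is moved more than 25 mm, or the can or jar tipped over (distance of any of screwdriver, brush, spray_can, screw_jar, actuator, mouse from where it was at the start of the episode above 0.025 m or angle between any of spray_can, screw_jar's own z axis and vertical above 0.5 rad).
It also fails if it takes over 72 s, if anything falls off the work surface, if the arm or the gripper's body presses on something with over 40 N, if the wrist force passes 120 N, or if a joint passes its speed limit or range.

## Robot

A 6-joint arm with a two-finger parallel gripper is mounted at the origin on the work surface. World frame = base frame: x ahead of the robot, y to its left, z up, the work surface at z = 0. Lengths are in mm, angles in degrees, forces in N, time in s.
With the tool pointing down it reaches from about 350 to 850 mm from the base axis. Payload 8.1 kg.
Tool frame: the origin (TCP) lies at the centre of the arm's flange, where the gripper is bolted on; the fingertips stand 173 mm ahead of it and the grasp point (between the pads) lies 155 mm ahead of it; z points along the fingers, y is the line along which they close (so a half turn about z gives the same grasp; the last joint's range is limited). The gripper opens to 85 mm and grips with 20 to 120 N. Pads are 22 mm wide; open, the fingers measure 114 mm over their backs; the gripper's body (76 mm by 85 mm) begins 54 mm behind the grasp point. The pads swing forward as they close: fully open they stand 13 mm farther back than shut.
Start: joints at [-73.075, 7.471, 85.268, -0, 87.261, -4.893], TCP at [223.018, -557.019, 404.692] pointing down, gripper open.
Joint ranges: [-169.43, 169.43], [-51.17, 129.36], [1.28, 143.12], [-76.62, 256.62], [0, 156.53], [-152.29, 152.29]. Speed limits (degrees/s): [136.94, 136.94, 159.86, 180, 180, 180].

## Interface

Orientations are given as [roll, pitch, yaw] about the fixed x, y, z axes, in that order (R = Rz(yaw) Ry(pitch) Rx(roll)).
In Python, from bench import * gives the robot as it stands.
- The arm moves only by the shell command python3 -m jog 'ROWS' [FORCE]. ROWS is text: rows parted by semicolons, each of 7 numbers parted by spaces: the shift along the tool's x, y, z scaled (see below), then the turn, a rotation vector about the tool's x, y, z scaled (see below), then the closure, from -1 (fully open) to 1 (shut). In form: tx ty tz wx wy wz hand; .... A call has 1 to 5 rows; each row shifts and turns the commanded pose from where the row before left it, along the tool's axes as they then stand; what a row does not reach is not made up. The controller multiplies each number of a shift by 0.1 m and each number of a turn by 60 degrees. A row lasts 1/8 s, in which the tool goes at most 62.5 mm and 10.7 degrees, less where a joint would pass 70% of its speed; a pose out of reach is approached as far as the arm can. A call with a number of a shift or a turn outside -1 to 1 is refused whole. A call with a gripper value outside its range is refused whole. The fingers move at their own pace and stop on an object; FORCE is the grip in N (left out, the last holds). Time passes only in rows, so rows that do not move let the fingers close. It gives the time, the measured TCP pose, the force, the opening and the grip force at its end, in the units of the state.
- sense(): the state, without advancing time (a new reading comes with each control period).
- snapshot(name): name is "scene" or "top" or "wrist"; returns a dict with "img" (420x560x3 uint8, red, green, blue), "fx", "fy", "cx", "cy" (pixels), "extrinsics" (4x4, takes a point from camera to world coordinates). Camera axes: x right, y down, z forward; pixel columns grow to the right and rows downward; lengths in mm; the calibration is good to about 2 mm. A picture is of the moment at which its call begins. There is no depth.
- hand_in(): hands the job in; it is judged then, once.
The state is a dict: "time": time; "joint_pos": joint angles; "qd": joint speeds; "joint_efforts": joint torques, N m; "tool_pos": TCP position; "tcp_rot": TCP orientation; "ft_force": force on the tool from outside, world axes, zero at the start; "wrist_torque": the same for the moment, N m; "finger_gap": finger opening in mm; "grip_force": force on a finger pad.
Only numpy, scipy, OpenCV 4.12 (cv2) and the standard library are available. Lean on these libraries where they do the work, as an engineer would, in place of code of your own. Each camera call takes 0.05 s, during which the arm holds its last target. There are 200 camera calls.

## Working session

There is one attempt and no reset: what is moved stays moved. The work goes in short steps, Python scripts to look and compute and a shell command to move; the robot and the scene stay as the last step left them, time stands still between calls to the robot, and variables do not carry over. Pictures are saved under pics/ and viewed, at most 10 in all, crops included, and the job is handed in when it is done.

```bash
ls; mkdir -p pics; cat > h.py <<'E'
from bench import *
import numpy as np, cv2
from scipy.spatial.transform import Rotation as Rn
def snap(n,f):
    s=snapshot(n); cv2.imwrite('pics/'+f,cv2.cvtColor(s['img'],cv2.COLOR_RGB2BGR)); np.save('pics/'+f+'.npy',s,allow_pickle=True); return s
def load(f): return np.load('pics/'+f+'.npy',allow_pickle=True).item()
def ray(s,u,v,z):
    E=np.array(s['extrinsics']); d=E[:3,:3]@np.array([(u-s['cx'])/s['fx'],(v-s['cy'])/s['fy'],1]); o=E[:3,3]
    return o+d*(z-o[2])/d[2]
def proj(s,p):
    E=np.array(s['extrinsics']); c=E[:3,:3].T@(np.array(p)-E[:3,3]); return np.array([s['fx']*c[0]/c[2]+s['cx'],s['fy']*c[1]/c[2]+s['cy']])
E
python3 - <<'E'
from h import *
a=snap('top','top0.png'); b=snap('scene','sc0.png')
for s in(a,b): print(s['fx'],s['cx'],s['cy'],np.round(s['extrinsics'],3).tolist())
print(sense())
E
```

```text
pics
393.8735085060409 280.4573358447346 205.64889370453267 [[-0.006, -0.982, 0.188, 335.59], [-1.0, 0.004, -0.016, 68.154], [0.015, -0.188, -0.982, 1172.353], [0.0, 0.0, 0.0, 1.0]]
381.5577399113301 271.534391550238 210.71296362518183 [[-0.021, 0.798, -0.602, 1225.97], [1.0, 0.018, -0.011, 72.458], [0.003, -0.602, -0.798, 1042.194], [0.0, 0.0, 0.0, 1.0]]
{'time': 0.1, 'joint_pos': array([-7.30720420e+01,  7.51088874e+00,  8.53239287e+01,  1.81094176e-03,
        8.72628658e+01, -4.89292278e+00]), 'qd': array([-0.02551169, -0.03049558, -0.17295048,  0.05433238,  0.11258009,
        0.04446845]), 'joint_efforts': array([ 1.14813018e-03, -5.70953500e+01, -5.01941371e+01, -1.86504358e-04,
        8.24196817e-03, -1.58864947e-05]), 'tool_pos': array([ 222.98902771, -556.79418652,  403.73945033]), 'tcp_rot': array([-1.79902827e+02, -1.01339147e-02,  2.18207842e+01]), 'ft_force': array([-0.61764887, -0.06910426,  0.18502418]), 'wrist_torque': array([-0.00210877, -0.03545951,  0.03921987]), 'grip_force': 0.0, 'finger_gap': 85.52550721510005}
```

View pics/top0.png

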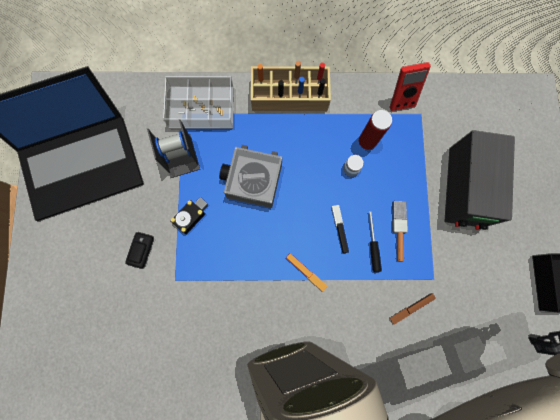

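View pics/sc0.png

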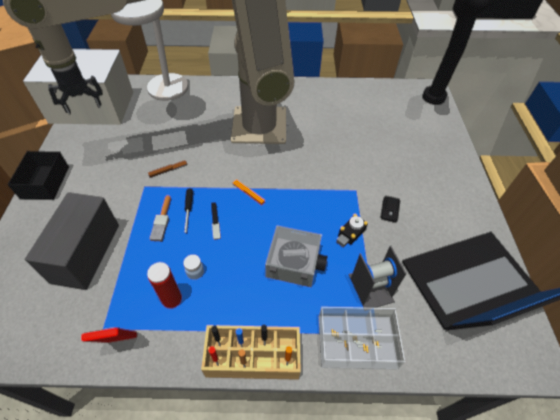

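```bash
python3 - <<'E'
from h import *
i=cv2.imread('pics/top0.png'); 
a=cv2.resize(i[135:215,210:300],None,fx=5,fy=5,interpolation=cv2.INTER_CUBIC); b=cv2.resize(i[195:275,320:390],None,fx=5,fy=5,interpolation=cv2.INTER_CUBIC)
cv2.imwrite('pics/c1.png',np.hstack([a,b]))
s=load('top0.png');
# blade handle: dark pixels in region
g=i.max(2)
m=((g<60)).astype(np.uint8); m[:, :325]=0; m[:,356:]=0; m[:200]=0; m[265:]=0
n,l,st,c=cv2.connectedComponentsWithStats(m); print(st,c)
k=1+np.argmax(st[1:,4]); ys,xs=np.where(l==k); print(cv2.minAreaRect(np.c_[xs,ys].astype(np.float32)))
w=((i.min(2)>140)).astype(np.uint8); w[:, :325]=0; w[:,356:]=0; w[:200]=0; w[265:]=0
ys,xs=np.where(w); r=cv2.minAreaRect(np.c_[xs,ys].astype(np.float32)); print(r, cv2.boxPoints(r))
E
```

```text
[[     0      0    560    420 235038]
 [   337    224     11     29    162]] [[279.45703673 209.48040317]
 [341.83333333 237.93209877]]
((341.7795715332031, 237.94175720214844), (28.839130401611328, 5.710719108581543), 78.2317123413086)
((337.2235412597656, 214.505859375), (19.957603454589844, 7.375636577606201), 77.47119140625) [[331.45883 205.56468]
 [338.65884 203.96468]
 [342.98825 223.44704]
 [335.78824 225.04704]]
```

View pics/c1.png

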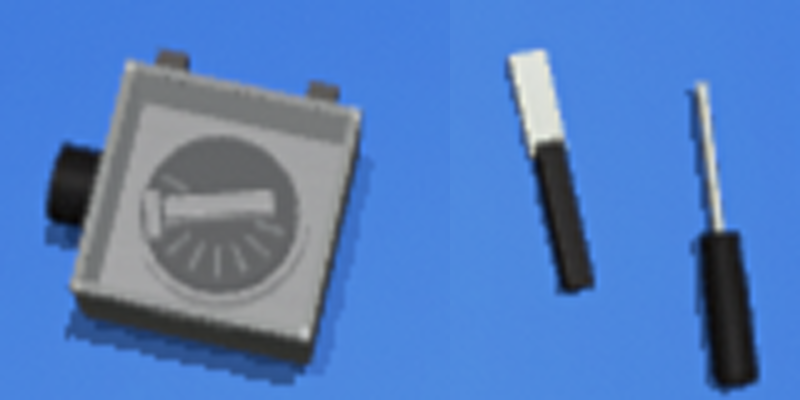

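```bash
python3 - <<'E'
from h import *
s=load('top0.png')
C=[(128,62),(360,112),(308,338),(72,288)]
P=[ray(s,u/5+210-.4,v/5+135-.4,79)[:2] for u,v in C]
P=np.array(P); print(P.round(1)); c=P.mean(0); 
for a,b in((3,0),(2,1),(1,0),(2,3)): d=P[b]-P[a]; print(np.linalg.norm(d).round(1),np.degrees(np.arctan2(d[1],d[0])).round(2))
print('box',c)
a=ray(s,152/5+210,213/5+135,68); b=ray(s,272/5+210,202/5+135,68); print(a,b,np.degrees(np.arctan2(*(a-b)[1::-1])),(a+b)/2)
t=ray(s,(335.06),204.8,9); t2=ray(s,339.4,224.2,9); print('tip',t,t2)
h1=ray(s,342.6+ .2,251.3,12); print('hend',h1); d=t-h1; print(np.linalg.norm(d),np.degrees(np.arctan2(d[1],d[0])))
d=t-t2;print(np.degrees(np.arctan2(d[1],d[0])))
m=ray(s,341.78,237.94,16);print('mid',m)
E
```

```text
[[718.2 180.7]
 [687.7  46.2]
 [554.4  76.5]
 [583.8 210.4]]
137.7 -12.47
136.7 -12.83
138.0 77.23
137.1 77.61
box [636.05171041 128.46210321]
[629.40993706 165.4521056   68.        ] [635.81341949  96.14329136  68.        ] 95.2786056371226 [632.61167827 130.79769848  68.        ]
tip [ 559.75806249 -115.40045166    9.        ] [ 500.69204034 -126.47413638    9.        ]
hend [ 419.79920257 -133.21369832   12.        ]
141.1197867954731 7.253315811817695
10.61853598241621
mid [ 458.77474434 -130.92547739   16.        ]
```

```bash
cat >> h.py <<'E'
def need(x,y,z,yaw,ax=None):
    "turn units first, then shift units in axes of yaw ax (default: after the turn)"
    q=sense(); p=q['tool_pos']; y0=q['tcp_rot'][2]
    dy=(yaw-y0+180)%360-180; a=np.radians(yaw if ax is None else ax)
    d=np.array([x,y,z])-p
    print('t',round(q['time'],2),'pose',p.round(1),q['tcp_rot'].round(1),'F',q['ft_force'].round(1),'gap',round(q['finger_gap'],1),'grip',round(float(q['grip_force']),1))
    print('wz',round(-dy/60,3),'shift',(np.array([d[0]*np.cos(a)+d[1]*np.sin(a),d[0]*np.sin(a)-d[1]*np.cos(a),-d[2]])/100).round(3))
E
python3 -c "
from h import *
need(461,-131,260,9)"
```

```text
t 0.1 pose [ 223.  -556.8  403.7] [-179.9   -0.    21.8] F [-0.6 -0.1  0.2] gap 85.5 grip 0.0
wz 0.214 shift [ 3.017 -3.833  1.437]
```

```bash
python3 -m jog '0 0 0 0 0 0.107 -1; 0 0 0 0 0 0.107 -1; 0.3 -0.38 0.14 0 0 0 -0.3; 0.3 -0.38 0.14 0 0 0 -0.3; 0.3 -0.38 0.14 0 0 0 -0.3' 60; python3 -m jog '0.3 -0.38 0.14 0 0 0 -0.3; 0.3 -0.38 0.14 0 0 0 -0.3; 0.3 -0.38 0.14 0 0 0 -0.3; 0.3 -0.38 0.14 0 0 0 -0.3; 0.3 -0.38 0.14 0 0 0 -0.3'; python3 -m jog '0.3 -0.38 0.14 0 0 0 -0.3; 0.3 -0.38 0.14 0 0 0 -0.3; 0 0 0 0 0 0 -0.3; 0 0 0 0 0 0 -0.3'
python3 - <<'E'
from h import *
need(461,-131,178,9)
s=snap('wrist','w1.png'); print(s['fx'],np.round(s['extrinsics'],2).tolist())
E
```

```text
time: 0.72
tool_pos: [294.5, -429.0, 361.7]
tcp_rot: [-180.0, 0.0, 8.9]
ft_force: [1.0, 0.9, 0.7]
finger_gap: 55.6
grip_force: 0.0
time: 1.35
tool_pos: [413.0, -217.8, 292.1]
tcp_rot: [-180.0, 0.0, 9.0]
ft_force: [0.8, -0.2, 0.4]
finger_gap: 55.4
grip_force: 0.0
time: 1.85
tool_pos: [459.9, -134.8, 264.5]
tcp_rot: [180.0, 0.0, 9.0]
ft_force: [-0.4, -0.7, -0.2]
finger_gap: 55.5
grip_force: 0.0
t 1.85 pose [ 459.9 -134.8  264.5] [180.   0.   9.] F [-0.4 -0.7 -0.2] gap 55.5 grip 0.0
wz 0.001 shift [ 0.017 -0.036  0.865]
297.46381265604737 [[0.16, -0.95, -0.27, 528.06], [-0.99, -0.15, -0.04, -123.39], [-0.0, 0.27, -0.96, 233.51], [0.0, 0.0, 0.0, 1.0]]
```

View pics/w1.png

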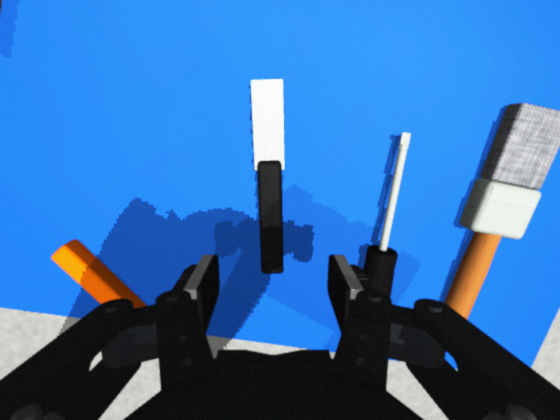

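```bash
python3 - <<'E'
from h import *
s=load('w1.png')
t=ray(s,267,80,10); e=ray(s,272,272,9); f1=ray(s,269.5,162,18); e2=ray(s,271.5,266,18)
print(t,e,f1,e2)
d=t-e; print(np.linalg.norm(d),np.degrees(np.arctan2(d[1],d[0])), e+d*45/145)
need(*(e+d*45/145)[:2],177,np.degrees(np.arctan2(d[1],d[0])))
E
```

```text
[ 560.82582927 -113.80590434   10.        ] [ 416.68199551 -140.22686322    9.        ] [ 506.42715837 -124.1766774    18.        ] [ 426.23586662 -138.34219701   18.        ]
146.54866726684043 10.386777060791534 [ 461.41628875 -132.02725529    9.31034483]
t 1.9 pose [ 459.9 -135.3  264.8] [180.   0.   9.] F [0.2 0.1 0.3] gap 55.5 grip 0.0
wz -0.024 shift [ 0.021 -0.03   0.878]
```

```bash
python3 -m jog '0.02 -0.03 0.2 0 0 -0.024 -0.3; 0 0 0.3 0 0 0 -0.3; 0 0 0.25 0 0 0 -0.3; 0 0 0.12 0 0 0 -0.3; 0 0 0 0 0 0 -0.3' 80;  python3 -c "
from h import *
need(461,-132,177,10.4)"
```

```text
time: 2.52
tool_pos: [461.1, -132.2, 177.3]
tcp_rot: [-180.0, 0.1, 10.3]
ft_force: [-0.5, 0.7, -0.0]
finger_gap: 55.9
grip_force: 0.0
t 2.52 pose [ 461.1 -132.2  177.3] [-1.80e+02  1.00e-01  1.03e+01] F [-0.5  0.7 -0. ] gap 55.9 grip 0.0
wz -0.001 shift [-0.001 -0.002  0.003]
```

```bash
python3 -m jog '0 0 0 0 0 0 1; 0 0 0 0 0 0 1; 0 0 0 0 0 0 1; 0 0 0 0 0 0 1; 0 0 0 0 0 0 1' 80;  python3 -m jog '0 0 -0.3 0 0 0 1; 0 0 -0.55 0 0 0 1; 0 0 0 0 0 0 1'; python3 - <<'E'
from h import *
b=np.array([636,128]); u=np.array([np.cos(np.radians(-12.7)),np.sin(np.radians(-12.7))])
p=b-u*(70+25+100)
need(*p,240,-12.7)
s=snap('wrist','w2.png')
E
```

```text
time: 3.15
tool_pos: [462.3, -131.9, 179.2]
tcp_rot: [179.9, -0.1, 10.4]
ft_force: [-0.6, -0.6, 6.0]
finger_gap: 15.6
grip_force: 78.9
time: 3.52
tool_pos: [463.8, -132.4, 268.4]
tcp_rot: [179.7, -0.5, 10.4]
ft_force: [0.5, 0.4, -0.5]
finger_gap: 15.8
grip_force: 78.3
t 3.52 pose [ 463.8 -132.4  268.4] [179.7  -0.5  10.4] F [ 0.5  0.4 -0.5] gap 15.8 grip 78.3
wz 0.386 shift [-0.843 -2.919  0.284]
```

View pics/w2.png

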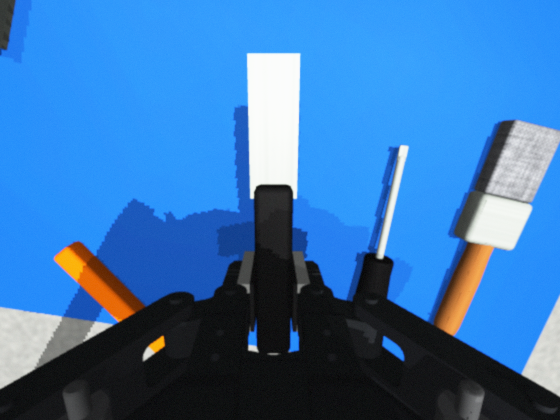

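```bash
python3 - <<'E'
from h import *
s=load('w2.png')
for z in (90,98,106):
  l=ray(s,247.5,54,z); r=ray(s,300,54,z); print(z,((l+r)/2).round(1), np.linalg.norm(l-r).round(2))
l=ray(s,250.5,198,98); r=ray(s,297.5,198,98); print(l,r,np.linalg.norm(l-r))
q=sense(); E=np.eye(4)
R=Rn.from_euler('xyz',q['tcp_rot'],degrees=True).as_matrix(); m=(ray(s,247.5,54,98)+ray(s,300,54,98))/2
print(R.T@(m-q['tool_pos']))
E
```

```text
90 [ 566.2 -114.2   90. ] 23.6
98 [ 564.4 -114.5   98. ] 22.33
106 [ 562.5 -114.8  106. ] 21.05
[ 500.90283272 -114.88846053   98.        ] [ 504.98981818 -137.104653     98.        ] 22.588994170431974
[102.23362489   0.62452515 168.26372027]
```

```bash
python3 -m jog '0 0 0 0 0 0.097 1; 0 0 0 0 0 0.097 1; 0 0 0 0 0 0.097 1; 0 0 0 0 0 0.095 1; -0.14 -0.4 0 0 0 0 1'; python3 -m jog '-0.14 -0.5 0 0 0 0 1; -0.14 -0.5 0 0 0 0 1; -0.14 -0.5 0 0 0 0 1; -0.14 -0.5 0 0 0 0 1; -0.14 -0.5 0.1 0 0 0 1'; python3 -m jog '0 0 0.1 0 0 0 1; 0 0 0 0 0 0 1'; python3 - <<'E'
from h import *
b=np.array([636,128]); u=np.array([np.cos(np.radians(-12.7)),np.sin(np.radians(-12.7))])
p=b-u*(70+25+101)
need(*p,238.5,-12.7)
s=snap('wrist','w3.png')
E
```

```text
time: 4.2
tool_pos: [456.4, -90.3, 261.6]
tcp_rot: [180.0, 0.1, -13.0]
ft_force: [-0.0, 0.5, -0.9]
finger_gap: 15.5
grip_force: 78.4
time: 4.82
tool_pos: [443.0, 171.5, 252.2]
tcp_rot: [180.0, -0.0, -12.7]
ft_force: [0.3, 0.5, -1.0]
finger_gap: 15.5
grip_force: 78.4
time: 5.08
tool_pos: [442.4, 169.5, 240.6]
tcp_rot: [179.9, 0.2, -12.7]
ft_force: [-0.8, 0.7, -0.8]
finger_gap: 15.6
grip_force: 78.5
t 5.08 pose [442.4 169.5 240.6] [179.9   0.2 -12.7] F [-0.8  0.7 -0.8] gap 15.6 grip 78.5
wz 0.0 shift [ 0.02  -0.02   0.021]
```

View pics/w3.png

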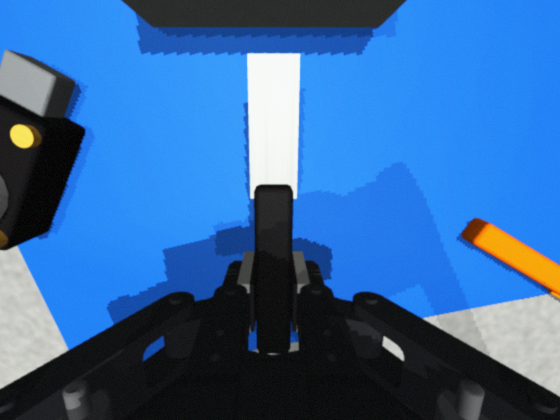

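```bash
python3 - <<'E'
from h import *
s=load('w3.png'); i=cv2.imread('pics/w3.png')
# bottom edge of box, dark vs shadow/blue: blue channel threshold
for u in (160,200,240,280,320,360): print(u,[v for v in range(5,45) if i[v,u,0]>80][:1],end=' ')
l=ray(s,150,27,0); r=ray(s,381,27,0); d=r-l; print(l,r,np.linalg.norm(d),np.degrees(np.arctan2(d[1],d[0]))+90)
m=(l+r)/2; b=np.array([636,128,0]); u=np.array([np.cos(np.radians(-12.7)),np.sin(np.radians(-12.7)),0]); n=np.array([-u[1],u[0],0])
print('from box est: along',(m-b)@u,'lat',(m-b)@n)
E
```

```text
160 [27] 200 [27] 240 [27] 280 [27] 320 [27] 360 [27] [586.11518769 215.66122044   0.        ] [554.88192557  75.81077311   0.        ] 143.2957231853896 -12.589457798164702
from box est: along -67.79811225421369 lat 2.9018338206163548
```

```bash
python3 -m jog '0 -0.03 0.02 0 0 0 1; 0.15 0 0 0 0 0 1; 0.15 0 0 0 0 0 1; 0.15 0 0 0 0 0 1; 0 0 0 0 0 0 1'; python3 - <<'E'
from h import *
need(0,0,0,-12.7)
s=snap('scene','sc1.png'); s=snap('wrist','w4.png')
a=cv2.imread('pics/sc1.png')[180:320,190:360]; cv2.imwrite('pics/c2.png',np.hstack([cv2.resize(a,(510,420),interpolation=cv2.INTER_CUBIC)]))
E
```

```text
time: 5.75
tool_pos: [489.5, 162.3, 240.9]
tcp_rot: [-180.0, -0.0, -12.8]
ft_force: [0.3, 0.0, -0.8]
finger_gap: 15.9
grip_force: 78.5
t 5.75 pose [489.5 162.3 240.9] [-180.    -0.   -12.8] F [ 0.3  0.  -0.8] gap 15.9 grip 78.5
wz -0.002 shift [-4.419  2.659  2.409]
```

View pics/c2.png

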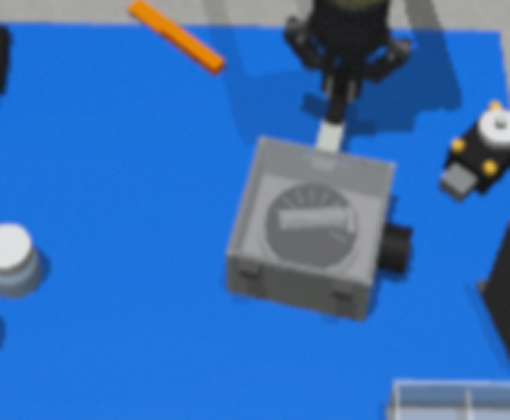

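```bash
python3 -m jog '0.02 0 -0.12 0 0 0 1; 0.04 0 -0.14 0 0 0 1; 0.06 0 -0.14 0 0 0 1; 0.06 0 -0.12 0 0 0 1; 0.07 0 -0.12 0 0 0 1'; python3 - <<'E'
from h import *
need(0,0,0,-12.7)
s=snap('scene','sc2.png')
a=s['img'][150:320,190:360,::-1]; cv2.imwrite('pics/c3.png',cv2.resize(a,(510,510),interpolation=cv2.INTER_CUBIC))
E
```

```text
time: 6.48
tool_pos: [513.1, 157.2, 305.9]
tcp_rot: [-180.0, -0.0, -12.7]
ft_force: [0.2, 1.1, -2.0]
finger_gap: 15.1
grip_force: 78.4
t 6.47 pose [513.1 157.2 305.9] [-180.    -0.   -12.7] F [ 0.2  1.1 -2. ] gap 15.1 grip 78.4
wz -0.001 shift [-4.659  2.662  3.059]
```

View pics/c3.png

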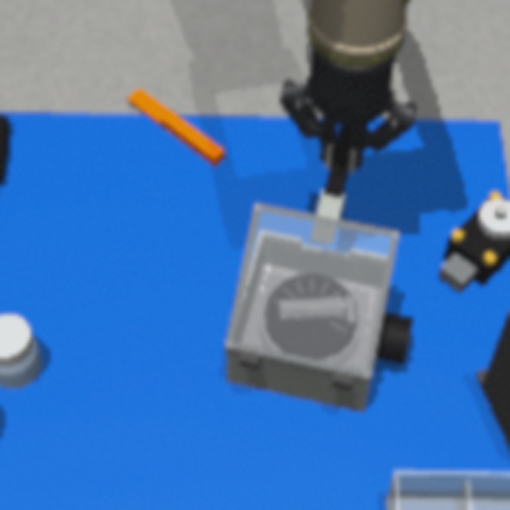

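```bash
python3 -m jog '0.08 0 -0.11 0 0 0 1; 0.1 0 -0.09 0 0 0 1; 0.1 0 -0.09 0 0 0 1; 0.1 0 -0.08 0 0 0 1; 0.13 0 -0.05 0 0 0 1';python3 -m jog '0.13 0 -0.05 0 0 0 1; 0.13 0 -0.03 0 0 0 1; 0.15 0 0 0 0 0 1; 0.15 0 0 0 0 0 1; 0.15 0 0 0 0 0 1';python3 -m jog '0.15 0 0 0 0 0 1; 0.1 0 0 0 0 0 1; 0 0 0 0 0 0 1'; python3 - <<'E'
from h import *
need(0,0,0,-12.7)
s=snap('scene','sc3.png')
a=s['img'][150:320,190:360,::-1]; cv2.imwrite('pics/c4.png',cv2.resize(a,(510,510),interpolation=cv2.INTER_CUBIC))
E
```

```text
time: 7.15
tool_pos: [563.1, 145.9, 347.4]
tcp_rot: [-180.0, -0.0, -12.7]
ft_force: [0.5, 0.4, -1.0]
finger_gap: 15.9
grip_force: 78.5
time: 7.78
tool_pos: [632.5, 130.1, 354.6]
tcp_rot: [180.0, 0.0, -12.7]
ft_force: [-0.2, 0.3, -0.3]
finger_gap: 15.5
grip_force: 78.5
time: 8.15
tool_pos: [654.1, 125.5, 352.8]
tcp_rot: [179.9, 0.6, -12.7]
ft_force: [-19.6, 3.2, 6.0]
finger_gap: 15.7
grip_force: 79.3
t 8.15 pose [654.1 125.5 352.8] [179.9   0.6 -12.7] F [-19.6   3.2   6. ] gap 15.7 grip 79.3
wz -0.0 shift [-6.105  2.663  3.528]
```

View pics/c4.png

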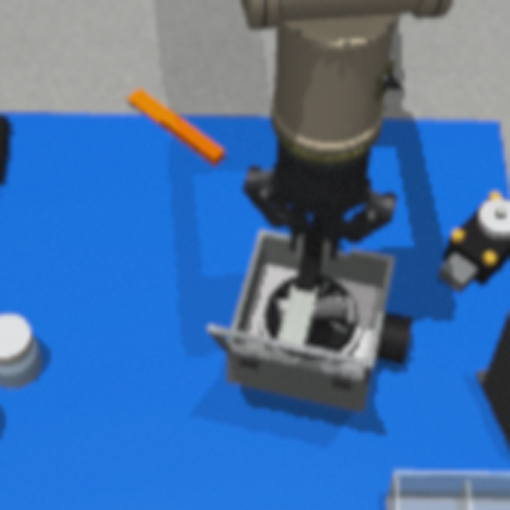

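```bash
python3 -m jog '-0.2 0 0 0 0 0 1; -0.5 0 0 0 0 0 1; -0.5 0 0 0 0 0 1; -0.5 0 0 0 0 0 1; -0.2 0 0 0 0 0 1'; python3 -m jog '0 0 0 0 0 -0.097 1; 0 0 0 0 0 -0.097 1; 0 0 0 0 0 -0.097 1; 0 0 0 0 0 -0.095 1; 0 0 0 0 0 0 1'; python3 - <<'E'
from h import *
need(461,-132,200,10.4)
s=snap('wrist','w5.png')
i=s['img'].astype(int); w=(i.min(2)>150); w[200:]=0; w[:,:200]=0; w[:,350:]=0
ys,xs=np.where(w); print(xs.min(),xs.max(),ys.min(),ys.max())
E
```

```text
time: 8.82
tool_pos: [468.7, 167.3, 354.6]
tcp_rot: [180.0, 0.0, -12.7]
ft_force: [-0.2, 0.9, -0.4]
finger_gap: 16.3
grip_force: 78.5
time: 9.45
tool_pos: [470.8, 166.8, 354.9]
tcp_rot: [-180.0, -0.0, 10.4]
ft_force: [-0.3, 0.3, -0.6]
finger_gap: 15.7
grip_force: 78.5
t 9.45 pose [470.8 166.8 354.9] [-180.    -0.    10.4] F [-0.3  0.3 -0.6] gap 15.7 grip 78.5
wz -0.0 shift [-0.636  2.921  1.549]
240 349 0 198
```

```bash
python3 -m jog '-0.1 0.48 0.1 0 0 0 1; -0.1 0.49 0.2 0 0 0 1; -0.11 0.49 0.2 0 0 0 1; -0.11 0.49 0.25 0 0 0 1; -0.11 0.49 0.25 0 0 0 1'; python3 -m jog '-0.11 0.48 0.25 0 0 0 1; 0 0 0.15 0 0 0 1; 0 0 0 0 0 0 1; 0 0 0.08 0 0 0 1; 0 0 0 0 0 0 1'; python3 - <<'E'
from h import *
need(461,-132,180,10.4)
s=snap('wrist','w6.png')
i=s['img'].astype(int); w=(i.min(2)>150); w[200:]=0; w[:,:230]=0; w[:,320:]=0
n,l,st,c=cv2.connectedComponentsWithStats(w.astype(np.uint8)); print(st[1:][st[1:,4]>50])
E
```

```text
time: 10.12
tool_pos: [462.5, -84.5, 254.4]
tcp_rot: [180.0, -0.1, 10.3]
ft_force: [1.0, 0.1, -0.5]
finger_gap: 15.8
grip_force: 78.6
time: 10.75
tool_pos: [460.6, -131.0, 206.7]
tcp_rot: [-180.0, -0.0, 10.5]
ft_force: [0.6, 0.1, -0.6]
finger_gap: 15.8
grip_force: 78.6
t 10.75 pose [ 460.6 -131.   206.7] [-180.    -0.    10.5] F [ 0.6  0.1 -0.6] gap 15.8 grip 78.6
wz 0.002 shift [0.002 0.01  0.267]
[[ 247   53   53  146 6796]]
```

```bash
python3 -m jog '0 0 0.15 0 0 0 1; 0 0 0.1 0 0 0 1; 0 0 0 0 0 0 1; 0 0 0.02 0 0 0 1; 0 0 0 0 0 0 1' ; python3 -m jog '0 0 0 0 0 0 -0.3; 0 0 0 0 0 0 -0.3; 0 0 0 0 0 0 -0.3; 0 0 0 0 0 0 -0.3' ; python3 -m jog '0 0 -0.2 0 0 0 -0.3; 0 0 -0.5 0 0 0 -0.3; 0 0 -0.5 0 0 0 -0.3; 0 0 0 0 0 0 -0.3';python3 - <<'E'
from h import *
s=snap('top','top1.png'); i=s['img']
need(*(np.array([637,129])),300,95)
cv2.imwrite('pics/c5.png',np.hstack([cv2.resize(i[135:215,210:300,::-1],None,fx=5,fy=5,interpolation=cv2.INTER_CUBIC),cv2.resize(i[195:275,320:380,::-1],None,fx=5,fy=5)]))
E
```

```text
time: 11.42
tool_pos: [460.5, -132.1, 179.8]
tcp_rot: [180.0, -0.0, 10.4]
ft_force: [0.1, -0.1, -0.7]
finger_gap: 15.7
grip_force: 78.7
time: 11.92
tool_pos: [460.5, -132.0, 179.8]
tcp_rot: [180.0, -0.0, 10.4]
ft_force: [-0.5, -0.1, -0.7]
finger_gap: 55.5
grip_force: 0.0
time: 12.42
tool_pos: [462.3, -132.7, 304.8]
tcp_rot: [179.7, -0.4, 10.4]
ft_force: [-0.7, -0.2, 0.0]
finger_gap: 55.5
grip_force: 0.0
t 12.47 pose [ 461.3 -132.3  302. ] [179.8  -0.2  10.4] F [-0.5 -0.2 -0.8] gap 55.3 grip 0.0
wz -1.41 shift [2.45  1.978 0.02 ]
```

View pics/c5.png

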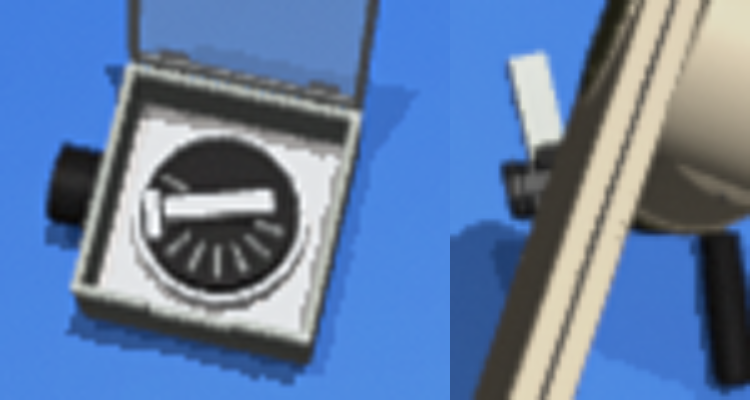

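```bash
python3 -m jog '0.37 -0.38 0 0 0 0 -0.3; 0.37 -0.38 0 0 0 0 -0.3; 0.37 -0.38 0 0 0 0 -0.3; 0.37 -0.37 0 0 0 0 -0.3; 0.36 -0.37 0 0 0 0 -0.3' 20; python3 -m jog '0.36 -0.37 0 0 0 -0.157 -0.3; 0 0 0 0 0 -0.157 -0.3; 0 0 0 0 0 -0.157 -0.3; 0 0 0 0 0 -0.157 -0.3; 0 0 0 0 0 -0.157 -0.3'; python3 -m jog '0 0 0 0 0 -0.157 -0.3; 0 0 0 0 0 -0.157 -0.3; 0 0 0 0 0 -0.157 -0.3; 0 0 0 0 0 -0.157 -0.3; 0 0 0 0 0 0 -0.3'; python3 - <<'E'
from h import *
need(637,129,300,95)
s=snap('wrist','w7.png'); i=s['img']
hsv=cv2.cvtColor(i,cv2.COLOR_RGB2HSV)
w=((i.min(2)>150)).astype(np.uint8)
n,l,st,c=cv2.connectedComponentsWithStats(w)
print('proj bar centre',proj(s,(637,129,68)))
for k in range(1,n):
  if st[k,4]>150:
    ys,xs=np.where(l==k); r=cv2.minAreaRect(np.c_[xs,ys].astype(np.float32)); print(st[k],c[k].round(1),[np.round(x,1) for x in r])
E
```

```text
time: 13.1
tool_pos: [607.5, 87.7, 297.3]
tcp_rot: [-180.0, 0.2, 10.4]
ft_force: [1.0, -0.3, 1.1]
finger_gap: 55.3
grip_force: 0.0
time: 13.72
tool_pos: [635.4, 129.1, 297.0]
tcp_rot: [-179.8, 0.1, 57.8]
ft_force: [0.1, 0.9, -1.2]
finger_gap: 55.5
grip_force: 0.0
time: 14.35
tool_pos: [635.5, 129.0, 297.4]
tcp_rot: [-179.8, 0.0, 95.1]
ft_force: [-0.2, -0.5, -0.3]
finger_gap: 55.6
grip_force: 0.0
t 14.35 pose [635.5 129.  297.4] [-179.8    0.    95.1] F [-0.2 -0.5 -0.3] gap 55.6 grip 0.0
wz 0.002 shift [-0.001  0.015 -0.026]
proj bar centre [275.63470015 233.45268821]
[178   0  32  10 215] [192.8   3.3] [array([193.5,   4.5]), array([ 9., 31.]), np.float64(90.0)]
[ 485    0   75  210 9869] [532.7 100.1] [array([522. , 104.5]), array([209.,  74.]), np.float64(90.0)]
[  189    99   227   197 12711] [288.6 183.2] [array([286.9, 206.4]), array([221.7, 156.3]), np.float64(17.8)]
[260 168  40  13 464] [279.7 173.8] [array([279.5, 174. ]), array([12., 39.]), np.float64(90.0)]
[373 181  49 104 317] [397.4 231.2] [array([397. , 232.5]), array([  3.3, 113.6]), np.float64(24.6)]
[ 270  187   18   86 1410] [278.3 229.6] [array([278.2, 229.5]), array([16.6, 85.3]), np.float64(1.1)]
[158 239  20  55 397] [167.3 265.8] [array([167.1, 266.1]), array([ 8.2, 56.4]), np.float64(12.7)]
[215 304 126  40 798] [282.1 324.3] [array([278.2, 318.4]), array([128.4,  16.2]), np.float64(15.9)]
```

```bash
python3 - <<'E'
from h import *
s=load('w7.png'); i=s['img']; w=(i.min(2)>150).astype(np.uint8)
n,l,st,c=cv2.connectedComponentsWithStats(w); k=l[229,278]
ys,xs=np.where(l==k)
P=np.array([ray(s,x,y,68)[:2] for x,y in zip(xs,ys)]); r=cv2.minAreaRect(P.astype(np.float32)); print(r, P.mean(0))
d=np.linalg.svd(P-P.mean(0))[2][0] if len(P)<5000 else 0
print('bar yaw',np.degrees(np.arctan2(d[1],d[0]))); print('crossbar',ray(s,279.7,173.8,68))
E
```

```text
((638.6705322265625, 130.80706787109375), (11.62171745300293, 63.14036178588867), 4.8698906898498535) [638.64108446 131.5625334 ]
bar yaw -85.78131609326532
crossbar [635.79279327 171.16919154  68.        ]
```

```bash
python3 -m jog '0.01 0.03 0.2 0 0 0 0; 0 0 0.3 0 0 0 0; 0 0 0.1 0 0 0 0; 0 0 0 0 0 0 0; 0 0 0 0 0 0 0' 20; python3 -c "
from h import *
need(638.5,130.5,235,95)"
```

```text
time: 15.02
tool_pos: [639.5, 130.4, 240.7]
tcp_rot: [179.9, -0.0, 95.2]
ft_force: [-0.3, 0.2, 0.0]
finger_gap: 42.7
grip_force: 0.0
t 15.03 pose [639.5 130.4 240.7] [179.9  -0.   95.2] F [-0.3  0.2  0. ] gap 42.7 grip 0.0
wz 0.003 shift [ 0.002 -0.01   0.057]
```

```bash
python3 -m jog '0 -0.01 0.05 0 0 0 0; 0 0 0 0 0 0 1; 0 0 0 0 0 0 1; 0 0 0 0 0 0 1; 0 0 0 0 0 0 1' 20; python3 -m jog '0 0 0 0 0 0.05 1; 0 0 0 0 0 0.05 1; 0 0 0 0 0 0 1'; python3 -c "
from h import *
need(638.5,130.5,235,95); print(sense()['wrist_torque'])"
```

```text
time: 15.65
tool_pos: [638.1, 130.3, 235.0]
tcp_rot: [180.0, -0.0, 95.2]
ft_force: [-0.3, 0.5, 2.1]
finger_gap: 10.9
grip_force: 24.0
time: 16.02
tool_pos: [638.2, 130.3, 235.0]
tcp_rot: [180.0, -0.0, 89.2]
ft_force: [-0.8, -0.7, 2.2]
finger_gap: 11.1
grip_force: 24.0
t 16.02 pose [638.2 130.3 235. ] [180.   -0.   89.2] F [-0.8 -0.7  2.2] gap 11.1 grip 24.0
wz -0.096 shift [0.002 0.003 0.   ]
[ 0.01268412  0.0672679  -0.0621968 ]
```

```bash
for r in 1; do python3 -m jog '0 0 0 0 0 0.1 1; 0 0 0 0 0 0.1 1; 0 0 0 0 0 0.1 1; 0 0 0 0 0 0.1 1; 0 0 0 0 0 0.1 1'; python3 -m jog '0 0 0 0 0 0.1 1; 0 0 0 0 0 0.1 1; 0 0 0 0 0 0.1 1; 0 0 0 0 0 0.1 1; 0 0 0 0 0 0.1 1';  python3 -m jog '0 0 0 0 0 0.1 1; 0 0 0 0 0 0.1 1; 0 0 0 0 0 0.1 1; 0 0 0 0 0 0.1 1; 0 0 0 0 0 0 1'; done; python3 -c "
from h import *
need(638.5,130.5,235,-12.7); print(sense()['wrist_torque'])"
```

```text
time: 16.65
tool_pos: [638.2, 130.3, 235.0]
tcp_rot: [180.0, -0.0, 59.1]
ft_force: [0.0, -0.8, 2.6]
finger_gap: 11.3
grip_force: 24.0
time: 17.27
tool_pos: [638.2, 130.3, 235.0]
tcp_rot: [180.0, -0.0, 29.1]
ft_force: [-0.1, 0.2, 2.3]
finger_gap: 10.9
grip_force: 24.0
time: 17.9
tool_pos: [638.2, 130.3, 235.0]
tcp_rot: [-180.0, -0.0, 5.3]
ft_force: [0.2, -0.4, 2.7]
finger_gap: 11.0
grip_force: 24.0
t 17.9 pose [638.2 130.3 235. ] [-180.    -0.     5.3] F [ 0.2 -0.4  2.7] gap 11.0 grip 24.0
wz 0.3 shift [ 0.003 -0.003 -0.   ]
[ 0.06059963  0.0036654  -0.07491062]
```

```bash
python3 -m jog '0 0 0.01 0 0 0.05 1; 0 0 0.01 0 0 0.05 1; 0 0 0 0 0 0.05 1; 0 0 0 0 0 0 1'; python3 -c "
from h import *
need(638.5,130.5,235,-12.7); print(sense()['wrist_torque'])"
```

```text
time: 18.4
tool_pos: [639.0, 130.6, 234.8]
tcp_rot: [-179.9, -0.2, -3.6]
ft_force: [0.7, 1.0, 9.4]
finger_gap: 11.4
grip_force: 24.8
t 18.4 pose [639.  130.6 234.8] [-179.9   -0.2   -3.6] F [0.7 1.  9.4] gap 11.4 grip 24.8
wz 0.151 shift [-0.004  0.002 -0.002]
[0.25233477 0.11419834 0.02027636]
```

```bash
python3 -m jog '0 0 0 0 0 0.02 1; 0 0 0 0 0 0.02 1; 0 0 0 0 0 0.02 1; 0 0 0 0 0 0.02 1; 0 0 0 0 0 0.02 1'; python3 -m jog '0 0 0 0 0 0.02 1; 0 0 0 0 0 0.02 1; 0 0 0 0 0 0 1'; python3 -c "
from h import *
need(638.5,130.5,235,-12.7); print(sense()['wrist_torque'])"
```

```text
time: 19.02
tool_pos: [638.4, 130.6, 233.7]
tcp_rot: [-179.9, -0.1, -9.6]
ft_force: [-1.1, 2.1, 4.9]
finger_gap: 10.7
grip_force: 24.5
time: 19.4
tool_pos: [637.7, 130.1, 232.0]
tcp_rot: [180.0, 0.1, -12.2]
ft_force: [0.7, 0.3, -2.6]
finger_gap: 10.7
grip_force: 23.7
t 19.4 pose [637.7 130.1 232. ] [ 1.80e+02  1.00e-01 -1.22e+01] F [ 0.7  0.3 -2.6] gap 10.7 grip 23.7
wz 0.009 shift [ 0.007 -0.006 -0.03 ]
[ 0.01371536  0.00391149 -0.03056744]
```

```bash
python3 -m jog '0 0 0.02 0 0 0 1; 0 0 0.02 0 0 0 1; 0 0 0.02 0 0 0 1; 0 0 0 0 0 0 1'; python3 -c "
from h import *
need(638.5,130.5,225,-12.7); print(sense()['wrist_torque'])"
```

```text
time: 19.9
tool_pos: [637.9, 130.2, 226.3]
tcp_rot: [180.0, 0.0, -12.2]
ft_force: [-0.1, 0.8, -2.4]
finger_gap: 11.3
grip_force: 23.7
t 19.9 pose [637.9 130.2 226.3] [180.    0.  -12.2] F [-0.1  0.8 -2.4] gap 11.3 grip 23.7
wz 0.008 shift [ 0.005 -0.005  0.013]
[ 0.00551557 -0.04239361 -0.01520532]
```

```bash
python3 -m jog '0 0 0.01 0 0 0 1; 0 0 0.01 0 0 0 1; 0 0 0 0 0 0 1'; python3 -c "
from h import *
need(638.5,130.5,225,-12.7); print(sense()['wrist_torque'])"
```

```text
time: 20.27
tool_pos: [638.3, 130.4, 225.3]
tcp_rot: [-180.0, -0.1, -12.2]
ft_force: [0.8, 1.0, 1.5]
finger_gap: 11.1
grip_force: 24.1
t 20.27 pose [638.3 130.4 225.3] [-1.80e+02 -1.00e-01 -1.22e+01] F [0.8 1.  1.5] gap 11.1 grip 24.1
wz 0.008 shift [ 0.002 -0.001  0.003]
[0.10242461 0.06659399 0.034174  ]
```

```bash
python3 -m jog '0 0 0.01 0 0 0 1; 0 0 0 0 0 0 1; 0 0 -0.01 0 0 0 0; 0 0 0 0 0 0 0; 0 0 0 0 0 0 0';  python3 -m jog '0 0 -0.1 0 0 0 0; 0 0 -0.3 0 0 0 0; 0 0 -0.5 0 0 0 0; 0 0 0 0 0 0 0; 0 0 0 0 0 0 0'; python3 - <<'E'
from h import *
need(638.5,130.5,315,-12.7)
s=snap('wrist','w8.png'); i=s['img']; w=(i.min(2)>150).astype(np.uint8)
n,l,st,c=cv2.connectedComponentsWithStats(w)
u,v=np.round(proj(s,(638,130,58))).astype(int); k=l[v,u]; print(u,v,k,st[k])
ys,xs=np.where(l==k)
for z in (58,68):
  P=np.array([ray(s,x,y,z)[:2] for x,y in zip(xs,ys)]); print(z,cv2.minAreaRect(P.astype(np.float32)))
for k in range(1,n):
  if st[k,4]>150: print(st[k])
# blade check
t=snap('top','top2.png'); g=t['img'].min(2)>140; g=g.astype(np.uint8); g[:,:325]=0; g[:,356:]=0; g[:200]=0; g[240:]=0
ys,xs=np.where(g); print(cv2.minAreaRect(np.c_[xs,ys].astype(np.float32)))
a=cv2.imread('pics/top1.png')[80:150,225:300].astype(int); b=t['img'][80:150,225:300,::-1].astype(int); print('cover diff',abs(a-b).max(2).mean())
E
```

```text
time: 20.9
tool_pos: [637.9, 130.2, 224.3]
tcp_rot: [180.0, 0.0, -12.2]
ft_force: [0.3, 0.4, -0.2]
finger_gap: 42.9
grip_force: 0.0
time: 21.52
tool_pos: [638.1, 130.3, 315.3]
tcp_rot: [-180.0, -0.1, -12.2]
ft_force: [-0.2, 1.3, -0.9]
finger_gap: 42.5
grip_force: 0.0
t 21.52 pose [638.1 130.3 315.3] [-1.80e+02 -1.00e-01 -1.22e+01] F [-0.2  1.3 -0.9] gap 42.5 grip 0.0
wz 0.008 shift [ 0.004 -0.003  0.003]
274 221 47 [ 255  165   36   92 1520]
58 ((645.49951171875, 129.8529052734375), (26.66371726989746, 74.27545166015625), 77.85490417480469)
68 ((648.15234375, 129.2544708251953), (25.48653221130371, 70.99623107910156), 77.85490417480469)
[   0    0   95   63 3287]
[  95    0   53   33 1073]
[179 120 192   6 510]
[  172   128   206   160 11876]
[ 255  165   36   92 1520]
[ 525  229   32   60 1197]
[   0  234   87  150 8210]
((337.0941162109375, 214.92355346679688), (19.198347091674805, 7.158705711364746), 77.47119140625)
cover diff 63.16838095238095
```

```bash
python3 -m jog '-0.4 0 -0.1 0 0 0 0; -0.5 0 -0.1 0 0 0 0; -0.5 0 0 0 0 0 0; -0.5 0 0 0 0 0 0; -0.3 0 0 0 0 0 0'; python3 -m jog '0 0.5 0 0 0 0 0; 0 0.5 0 0 0 0 0; 0 0.5 0 0 0 0 0; 0 0 0 0 0 0 0'; python3 - <<'E'
from h import *
t=snap('top','top3.png')
a=cv2.imread('pics/top1.png')[80:150,225:300].astype(int); b=t['img'][80:150,225:300,::-1].astype(int); print('cover diff',abs(a-b).max(2).mean(),abs(a-b).max())
s0=load('top1.png')['img'][140:205,225:285].astype(int); print(abs(s0-t['img'][140:205,225:285]).max(2).mean())
E
```

```text
time: 22.25
tool_pos: [420.5, 177.0, 333.0]
tcp_rot: [179.9, 0.2, -12.2]
ft_force: [0.1, -0.1, -0.6]
finger_gap: 42.8
grip_force: 0.0
time: 22.75
tool_pos: [390.3, 27.7, 333.5]
tcp_rot: [179.9, 0.1, -12.5]
ft_force: [0.1, 0.3, 0.3]
finger_gap: 42.9
grip_force: 0.0
cover diff 2.797904761904762 21
14.103589743589744
```

Cover unchanged (open), cell turned and down, blade on the bench.

```bash
python3 -c "
from h import *
print(hand_in())"
```

```text
the job is handed in; nothing more can be done
None
```

The job is handed in at about 23 s of the 72 s allowed, but hand-in returned no verdict: by my own measurements the cover is open, the blade is back on the bench, and the cell has dropped 10 mm to about 0.5° from home.

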